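# Seat the last pin and stop the clock

## Task

You are finishing a timed pin-board test: one green pin on the clear board still stands proud of the other green pins. With your fingertips push it gently straight down until it is fully home, level with the other green pins, and only then press the timer's red button all the way down with a light push to stop the clock, and withdraw. Do not pull the pin up, do not touch any other pin, do not press the green or yellow button, and leave the loose things on the bench where they are.

Things in the scene. Friction and masses are not known exactly. Their poses are not given: they have to be found in the camera images.
- last_pin: the green pin that stands proud: upright rod, flat top 10 mm across. Origin: centre of its top, at the start 9 to 14 mm higher than the other green pins' tops. It slides straight down against a steady friction of about 2.5 N and stops hard when home, its top 26 mm above the board's top, 56 mm above the bench. It stays where left. The nearest pin is 67 mm or more away
- board: clear acrylic pin board, 210 x 210 mm, top 30 mm above the bench, 6 x 6 holes 30 mm apart, most of them empty; along its +x edge a plain clear strip 40 mm wide of the same height is joined on by two steel hinges. Origin: centre of the square part, at bench level. It does not move
- green_pin_1: a green pin pushed fully home, flat top 10 mm across; origin: centre of its top, 26 mm above the board's top. It is finished: not to be touched
- green_pin_2: a green pin pushed fully home, flat top 10 mm across; origin: centre of its top, 26 mm above the board's top. It is finished: not to be touched
- green_pin_3: a green pin pushed fully home, flat top 10 mm across; origin: centre of its top, 26 mm above the board's top. It is finished: not to be touched
- black_pin_1: a black pin pushed fully home, 10 mm across; a longer kind, so its top (the origin: centre of its top) rightly stands 40 mm above the board's top. Not to be touched
- black_pin_2: a black pin pushed fully home, 10 mm across; a longer kind, so its top (the origin: centre of its top) rightly stands 40 mm above the board's top. Not to be touched
- timer: bench timer, pale grey, 110 mm (x) by 190 mm (y); origin: centre of its underside, at bench level. The button deck is its -x side, 30 mm high; from 13 mm on the +x side of the origin the raised display part is 51 mm high. From +y to -y: green start, red stop, yellow reset, 58 mm apart, 22 mm on the -x side of the origin. It does not move
- stop_button_top (a point): centre of the flat top of the red stop button, a cap 24 mm across in a black bezel 40 mm across; the top stands 42 mm above the bench and 8 mm above its bezel
- stop_button (a joint): how far the red stop button is pressed down (m): 0 released, 0.004 fully down. Sprung: starts to move at about 1.2 N, about 4 N fully down, then a hard stop; comes back by itself
- start_button (a joint): how far the green start button is pressed down (m); same make as the red one; not to be pressed
- reset_button (a joint): how far the yellow reset button is pressed down (m); same make as the red one; not to be pressed
- pin_dish: loose shallow clear dish of spare green pins lying down, 100 mm across, 16 mm high (the pins heap to about 22 mm); origin: centre of its underside
- tweezers: loose tweezers lying flat, 145 mm long along their x axis, 20 mm wide, 8 mm high; origin: middle of their underside
- cup: loose blue mug, 72 mm across without its handle, 85 mm high; origin: centre of its underside
- glue_bottle: loose small amber bottle, 40 mm across, 85 mm high; origin: centre of its underside
- pin_rack: loose clear block 40 x 100 x 24 mm with three spare black pins standing in it up to 60 mm above the bench; origin: centre of its underside
Mind the look-alikes: they are no part of the job. There is more than one size of the pin_dish; the job needs the largest.

How it is judged (in metres and radians):
On the way, in this order (a step that is already met when the one before it is completed fails the run):
1. the proud green pin is pushed home, level with the other green pins (z of last_pin in the frame of board below 0.058 m), for 0.2 s.
2. the red stop button is pressed down (value of joint stop_button above 0.003 m), for 0.02 s.
At the end, for the whole second after the job is handed in: The last green pin is home, its top within 2 mm of level with the other green pins; all three timer buttons are released; the other pins are within 2 mm, and the loose things within 10 mm, of where they were, and at rest (z of last_pin in the frame of board between 0.054 and 0.058 m and value of joint each of stop_button, start_button, reset_button below 0.001 m and distance of each of green_pin_1, green_pin_2, green_pin_3, black_pin_1, black_pin_2 from where it was at the start of the episode below 0.002 m and distance of each of pin_dish, tweezers, cup, glue_bottle, pin_rack from where it was at the start of the episode below 0.01 m and linear speed of each of pin_dish, tweezers, cup, glue_bottle, pin_rack below 0.02 m/s); the robot touches nothing.
It fails at once if the stop button was pressed before the pin was home (value of joint stop_button above 0.002 m and z of last_pin in the frame of board above 0.058 m).
It fails at once if the pin was pulled up (z of last_pin in the frame of board above 0.074 m).
It fails at once if the pin or the timer was pressed or knocked too hard (over 45 N) (contact force between any of last_pin, timer and anything else above 45 N).
It fails at once if another pin was touched (over 1 N), or the green or yellow button pressed (over 1.5 mm) (contact force between any of green_pin_1, green_pin_2, green_pin_3, black_pin_1, black_pin_2 and anything else above 1 N or value of joint any of start_button, reset_button above 0.0015 m).
It fails at once if a loose thing on the bench was moved more than 10 mm or lifted (distance of any of pin_dish, tweezers, cup, glue_bottle, pin_rack from where it was at the start of the episode above 0.01 m).
It also fails if it takes over 42 s, if anything falls off the work surface, if the arm or the gripper's body presses on something with over 40 N, if the wrist force passes 120 N, or if a joint passes its speed limit or range.

## Robot

A 6-joint arm with a two-finger parallel gripper is mounted at the origin on the work surface. World frame = base frame: x ahead of the robot, y to its left, z up, the work surface at z = 0. Lengths are in m, angles in degrees, forces in N, time in s.
With the tool pointing down it reaches from about 0.35 to 0.875 m from the base axis. Payload 4.2 kg.
Tool frame: the origin (TCP) lies on the front face of the gripper's body, between the roots of the fingers; the fingertips stand 70 mm ahead of it and the grasp point (between the pads) lies 51 mm ahead of it; z points along the fingers, y is the line along which they close (so a half turn about z gives the same grasp; the last joint's range is limited). The gripper opens to 87 mm and grips with 3 to 60 N. Pads are 19 mm wide; open, the fingers measure 117 mm over their backs; the gripper's body (75 mm by 190 mm) begins 51 mm behind the grasp point.
Start: joints at [90.218, 22.042, 0.453, 0, -68.411, -14.817], TCP at [0.158, 0.605, 0.292] pointing down, gripper open.
Joint ranges: [-179.83, 179.83], [-69.29, 118.12], [-61.27, 80.66], [-181.25, 117.63], [-171.15, -9.14], [-177.46, 177.46]. Speed limits (degrees/s): [159.86, 159.86, 180, 180, 180, 180].

## Interface

Orientations are given as a 3x3 rotation matrix whose columns are the frame's x, y, z axes.
In Python, from station import r gives the robot as it stands.
- The arm moves only by the shell command python3 -m pendant 'ROWS' [OPENING]. ROWS is JSON, a list of rows, each a list of 2 entries, a list of its own where there are three numbers: the shift along the tool's x, y, z in mm, then the turn, a rotation vector about the tool's x, y, z in rad. A call has 1 to 10 rows; each row is the pose to reach, as a shift and turn from the pose commanded when the call began, along the tool's axes at that moment; what a row does not reach only later rows make up. A row lasts 1/10 s, in which the tool goes at most 50 mm and 8.59 degrees, less where a joint would pass 70% of its speed; a pose out of reach is approached as far as the arm can. A call with a gripper value outside its range is refused whole. OPENING is the opening, from 0 (shut) to 1 (fully open), set as the call begins (- or left out, the last holds). The fingers move at their own pace and stop on an object; the grip force is fixed at half the most. Time passes only in rows, so rows that repeat a pose let the fingers close. It gives the time, the measured TCP pose, the force, the opening and the grip force at its end, in the units of the state.
- r.sense(): the state, without advancing time (a new reading comes with each control period).
- r.capture(name): name is "scene" or "top" or "wrist"; returns a dict with "frame" (384x512x3 uint8, red, green, blue), "vertical_fov" (degrees; the focal length in pixels is half the picture's height over the tangent of half this angle, whatever the lens; pixels are square), "cx", "cy" (the principal point, pixels), "rvec" (rotation vector, rad) and "tvec" (3), from world to camera coordinates, as OpenCV has them. Camera axes: x right, y down, z forward; pixel columns grow to the right and rows downward; lengths in m; the calibration is good to about 2 mm. The wrist camera is an equidistant fisheye: a pixel r from the principal point sees the ray r / f radians off the axis. A picture is of the moment at which its call begins. There is no depth.
- r.finish_job(): hands the job in; it is judged then, once.
The state is a dict: "time_s": time; "joints": joint angles; "joint_velocities": joint speeds; "effort": joint torques, N m; "tcp_pos": TCP position; "ee_rot": TCP orientation; "wrist_force": force on the tool from outside, world axes, zero at the start; "moment": the same for the moment, N m; "gripper_width": opening from 0.0 (shut) to 1.0 (fully open); "gripper_force": force on a finger pad.
Only numpy, scipy, OpenCV 4.12 (cv2) and the standard library are available. Lean on these libraries where they do the work, as an engineer would, in place of code of your own. Each camera call takes 0.05 s, during which the arm holds its last target. There are 200 camera calls.

## Working session

There is one attempt and no reset: what is moved stays moved. The work goes in short steps, Python scripts to look and compute and a shell command to move; the robot and the scene stay as the last step left them, time stands still between calls to the robot, and variables do not carry over. Pictures are saved under pics/ and viewed, at most 10 in all, crops included, and the job is handed in when it is done.

```bash
mkdir -p pics; cat > h.py <<'E'
import numpy as np,cv2
from station import r
def cap(n):
    c=r.capture(n); f=c["frame"]; c["f"]=f.shape[0]/2/np.tan(np.radians(c["vertical_fov"])/2)
    c["R"]=cv2.Rodrigues(np.array(c["rvec"],float))[0]; c["t"]=np.array(c["tvec"],float).ravel()
    c["fish"]=n=="wrist"; return c
def ray(c,u,v):
    d=np.array([u-c["cx"],v-c["cy"]])/c["f"]
    if c["fish"]:
        th=np.hypot(*d); d=d/max(th,1e-9); q=np.array([*(d*np.sin(th)),np.cos(th)])
    else: q=np.array([*d,1.])
    return -c["R"].T@c["t"], c["R"].T@q
def onz(c,u,v,z):
    o,d=ray(c,u,v); return o+d*(z-o[2])/d[2]
def blobs(c,lo,hi,amin=15):
    m=cv2.inRange(cv2.cvtColor(c["frame"],cv2.COLOR_RGB2HSV),np.array(lo),np.array(hi))
    n,l,s,ce=cv2.connectedComponentsWithStats(m)
    return [(ce[i].round(1),s[i].tolist()) for i in range(1,n) if s[i][4]>=amin]
def save(c,p,box=None,k=1):
    f=c["frame"][:,:,::-1]
    if box: x0,y0,x1,y1=box; f=f[y0:y1,x0:x1]
    cv2.imwrite(p,cv2.resize(f,None,fx=k,fy=k,interpolation=cv2.INTER_CUBIC))
E
python3 - <<'E'
from h import *
import pickle
for n in ["scene","top","wrist"]:
    c=cap(n); pickle.dump(c,open(n+".pkl","wb")); save(c,f"pics/{n}.png",k=1.5); print(n,c["vertical_fov"],-c["R"].T@c["t"],c["cx"],c["cy"])
    print([(b[0].tolist(),b[1]) for b in blobs(c,(45,80,40),(85,255,255))])
s=r.sense();print(s)
E
```

```text
scene 57.67748847234115 [ 1.18972308 -0.15092215  0.89465752] 259.6017434789627 193.02654571146633
[([424.1, 8.7], [421, 0, 8, 23, 123]), ([437.9, 2.7], [436, 0, 7, 9, 34]), ([457.9, 9.6], [445, 0, 33, 30, 458]), ([360.0, 132.8], [356, 129, 9, 9, 56]), ([332.6, 137.7], [328, 134, 11, 8, 59]), ([360.2, 163.9], [353, 159, 15, 11, 136]), ([211.8, 204.1], [208, 201, 9, 8, 56]), ([137.0, 376.6], [98, 364, 63, 20, 659])]
top 47.81535666636658 [0.42279543 0.03232744 1.37736177] 250.86846503815974 197.02365976155252
[([408.0, 80.7], [365, 76, 85, 11, 889]), ([504.5, 173.4], [499, 143, 11, 60, 480]), ([300.3, 212.0], [296, 208, 10, 9, 67]), ([130.2, 224.4], [121, 215, 20, 19, 221]), ([103.9, 272.1], [97, 265, 15, 16, 138]), ([138.8, 274.5], [132, 268, 15, 14, 130])]
wrist 65.70646984690485 [0.2310126  0.58483931 0.38434327] 252.785910474145 188.9778652324647
[([377.0, 17.8], [360, 2, 35, 33, 631]), ([299.4, 24.9], [281, 7, 37, 37, 777]), ([9.9, 78.0], [3, 51, 22, 46, 230])]
{'time_s': 0.15, 'joints': array([ 9.02194867e+01,  2.20791734e+01,  3.99258734e-01, -1.96611395e-02,
       -6.84131635e+01, -1.48161109e+01]), 'joint_velocities': array([-0.01382906, -0.11831231,  0.36712444,  0.12948713,  0.14221121,
       -0.19338498]), 'effort': array([-1.15792404e-04, -3.91051555e+01,  1.87588888e+01,  4.22247872e+00,
        1.24033046e-02, -1.34218403e-04]), 'tcp_pos': array([0.15740989, 0.60450415, 0.29143882]), 'ee_rot': array([[ 9.67692148e-01, -2.52134506e-01, -3.12857912e-04],
       [-2.52134678e-01, -9.67690788e-01, -1.62570972e-03],
       [ 1.07147799e-04,  1.65206886e-03, -9.99998630e-01]]), 'wrist_force': array([0.80207571, 0.47816255, 0.39380252]), 'moment': array([-0.02154816,  0.01997244, -0.03579633]), 'gripper_force': 0.0, 'gripper_width': 1.0021997806646794}
```

View pics/top.png

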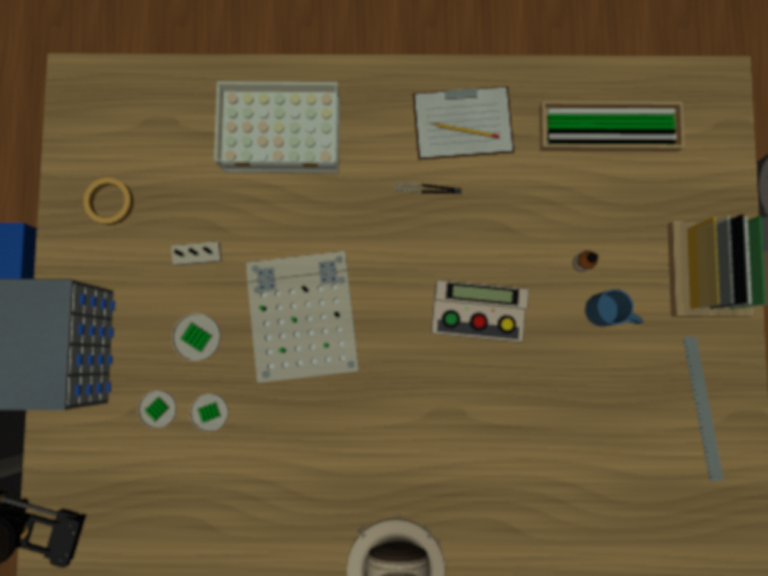

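View pics/scene.png

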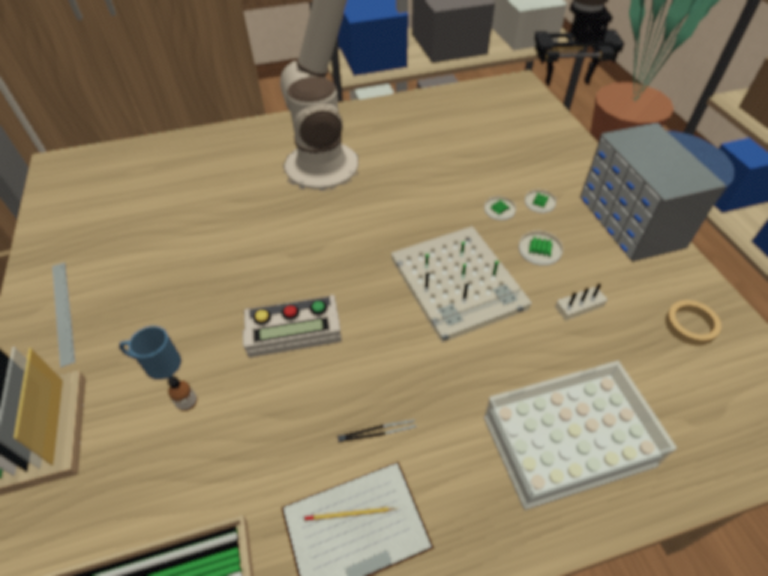

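Top view (x1.5 px): board at (300,317), green pins at (263,308), (294,319), (283,350), (326,345), black at (305,289), (337,314); the red button is at (479,321) on the timer. I'll measure each green pin in both views to find the proud one.

```bash
python3 - <<'E'
from h import *
import pickle
S=pickle.load(open("scene.pkl","rb"));T=pickle.load(open("top.pkl","rb"))
f=lambda c,b:[(p.tolist(),s) for p,s in blobs(c,(40,70,20),(90,255,255),4) if b[0]<p[0]<b[2] and b[1]<p[1]<b[3]]
print("T");[print(q,onz(T,*q[0],.056).round(3)) for q in f(T,(160,165,240,255))]
print("S");[print(q) for q in f(S,(260,150,350,225))]
for c,n in((T,"T"),(S,"S")):
  for lo,hi in(((0,150,80),(6,255,255)),((172,150,80),(180,255,255))):
    print(n,"red",[(p.tolist(),s,onz(c,*p,.042).round(3)) for p,s in blobs(c,lo,hi,20)])
a=cv2.resize(T["frame"][160:260,155:245],(540,600),interpolation=cv2.INTER_CUBIC)
cv2.imwrite("pics/ct.png",a[:,:,::-1])
b=cv2.resize(S["frame"][145:230,255:355],(700,595),interpolation=cv2.INTER_CUBIC)
cv2.imwrite("pics/cs.png",b[:,:,::-1])
E
```

```text
T
([174.0, 204.9], [172, 203, 5, 4, 14]) [0.529 0.277 0.056]
([195.2, 212.4], [194, 211, 4, 4, 12]) [0.507 0.211 0.056]
([216.5, 229.5], [215, 228, 4, 4, 12]) [0.455 0.145 0.056]
([187.4, 233.1], [186, 232, 4, 3, 11]) [0.443 0.234 0.056]
S
([308.0, 164.0], [308, 162, 1, 5, 5])
([284.3, 171.6], [284, 170, 2, 5, 7])
([330.2, 176.8], [329, 174, 4, 8, 13])
([309.0, 178.5], [309, 176, 1, 6, 6])
T red [([319.0, 214.0], [316, 211, 7, 7, 45], array([ 0.505, -0.169,  0.042]))]
T red []
S red [([193.1, 207.1], [189, 204, 9, 7, 49], array([ 0.51 , -0.17 ,  0.042]))]
S red []
```

View pics/cs.png

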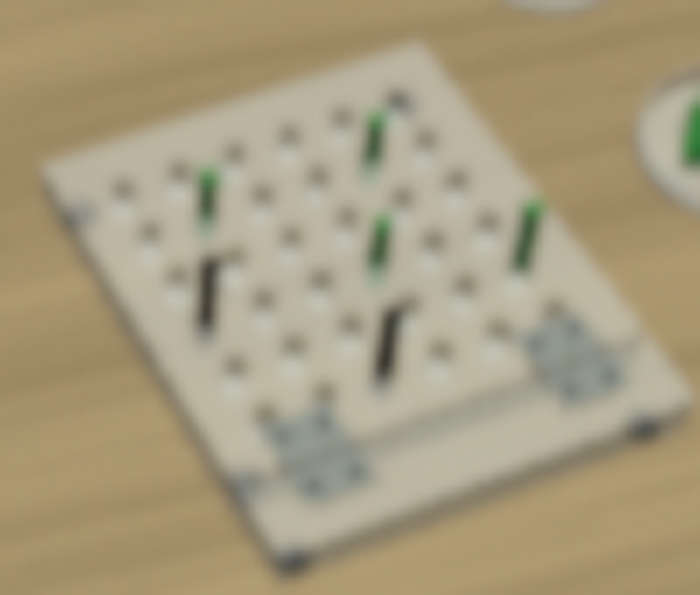

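Candidates, top-view pixels (174,205), (195,212), (217,230) and (187,233). In the scene crop the rod at scene (330,177) is clearly longest (mask 8 px tall, others 5 to 6), which matches top (174,205), at about (0.53, 0.277). I'll move closer with the gripper shut and confirm it with the wrist camera.

```bash
python3 -m pendant '[[[12,50,0],[0,0,0]],[[25,99,0],[0,0,0]],[[38,148,0],[0,0,0]],[[51,198,0],[0,0,0]],[[100,203,0],[0,0,0]],[[150,208,0],[0,0,0]],[[200,213,0],[0,0,0]],[[250,219,0],[0,0,0]],[[300,225,0],[0,0,0]],[[345,230,0],[0,0,0]]]' 0
python3 - <<'E'
from h import *
import pickle
c=cap("wrist"); pickle.dump(c,open("w2.pkl","wb")); save(c,"pics/w2.png",k=1.5)
print(r.sense()["tcp_pos"],-c["R"].T@c["t"],c["R"][2])
for p,s in blobs(c,(40,90,30),(90,255,255),20): print(p,s,onz(c,*p,.056).round(4),onz(c,*p,.067).round(4))
E
```

```text
time_s: 1.15
tcp_pos: [0.4352, 0.294, 0.2922]
ee_rot: [[0.968, -0.252, -0.0], [-0.252, -0.968, 0.0], [-0.0, -0.0, -1.0]]
wrist_force: [-0.7, 1.6, -0.1]
gripper_width: 0.175
gripper_force: 0.0
[0.44008132 0.29231352 0.29173584] [0.50872391 0.27418253 0.38522826] [-0.26760235  0.07062156 -0.96093786]
[505.2  24.3] [499, 16, 13, 18, 128] [ 0.5656 -0.1202  0.056 ] [ 0.5637 -0.107   0.067 ]
[501.1  61.2] [495, 53, 13, 17, 175] [ 0.5107 -0.0905  0.056 ] [ 0.5106 -0.0784  0.067 ]
[246.3  87.7] [242, 83, 9, 10, 69] [0.5298 0.2762 0.056 ] [0.5291 0.2762 0.067 ]
[305.4  94.7] [299, 91, 13, 8, 85] [0.5069 0.2151 0.056 ] [0.5069 0.217  0.067 ]
[367.5 126.1] [360, 122, 16, 9, 111] [0.4568 0.1508 0.056 ] [0.4585 0.1549 0.067 ]
[152.6 165.3] [133, 145, 42, 40, 1189] [0.4747 0.4048 0.056 ] [0.4758 0.4004 0.067 ]
[299.  151.7] [294, 146, 11, 12, 94] [0.4462 0.237  0.056 ] [0.4483 0.2382 0.067 ]
```

View pics/w2.png

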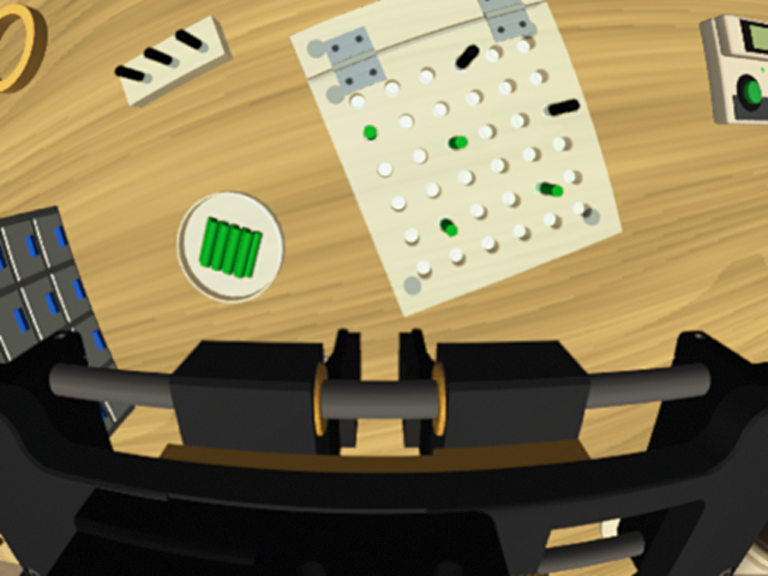

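Wrist view: green pins at (246,88), (305,95), (367,126) and (299,152) px on the board, black pins at about (311,37) and (376,71). I'll check the heights by triangulating the bright tops, wrist against scene.

```bash
python3 - <<'E'
from h import *
import pickle
S=pickle.load(open("scene.pkl","rb"));W=pickle.load(open("w2.pkl","rb"))
# topmost scene pixels of each pin (rod ends up), bright tops in the wrist view
St={"A":(330.2,177),"B":(309,178.5),"C":(284.3,171.6),"D":(308,164)}
Wc={"A":(246,88),"B":(305,95),"C":(367,126),"D":(299,152)}
for k in St:
    def brightest(c,p,h,q):
        x,y=map(int,p); g=c["frame"][y-h:y+h,x-h:x+h].astype(float)
        e=np.clip(g[:,:,1]-np.maximum(g[:,:,0],g[:,:,2]),0,None); e=e*(e>q*e.max()); yy,xx=np.mgrid[y-h:y+h,x-h:x+h]
        return (e*xx).sum()/e.sum(),(e*yy).sum()/e.sum()
    a=brightest(S,St[k],8,.75); b=brightest(W,Wc[k],11,.75)
    o1,d1=ray(S,*a);o2,d2=ray(W,*b)
    A=np.c_[d1,-d2]; t=np.linalg.lstsq(A,o2-o1,rcond=None)[0]; p,q=o1+t[0]*d1,o2+t[1]*d2
    print(k,np.round(a,1),np.round(b,1),((p+q)/2).round(4),"gap",np.linalg.norm(p-q).round(4), onz(W,*b,.056).round(4))
s=r.sense(); print(s["tcp_pos"],s["ee_rot"].round(3))
a=cv2.resize(W["frame"][70:170,225:390],(792,480),interpolation=cv2.INTER_CUBIC); cv2.imwrite("pics/cw.png",a[:,:,::-1])
E
```

```text
A [330.7 174.7] [246.2  87.6] [0.5293 0.2762 0.065 ] gap 0.0002 [0.5299 0.2763 0.056 ]
B [309. 177.] [306.9  94.3] [0.5068 0.2122 0.051 ] gap 0.0004 [0.507  0.2133 0.056 ]
C [284.3 170.3] [371.1 126.9] [0.4545 0.1451 0.0512] gap 0.001 [0.4549 0.1465 0.056 ]
D [308.3 162.3] [300.7 153.1] [0.4432 0.2349 0.0502] gap 0.0003 [0.4442 0.2355 0.056 ]
[0.44008132 0.29231352 0.29173584] [[ 0.966 -0.257  0.002]
 [-0.257 -0.966 -0.001]
 [ 0.002  0.001 -1.   ]]
```

View pics/cw.png

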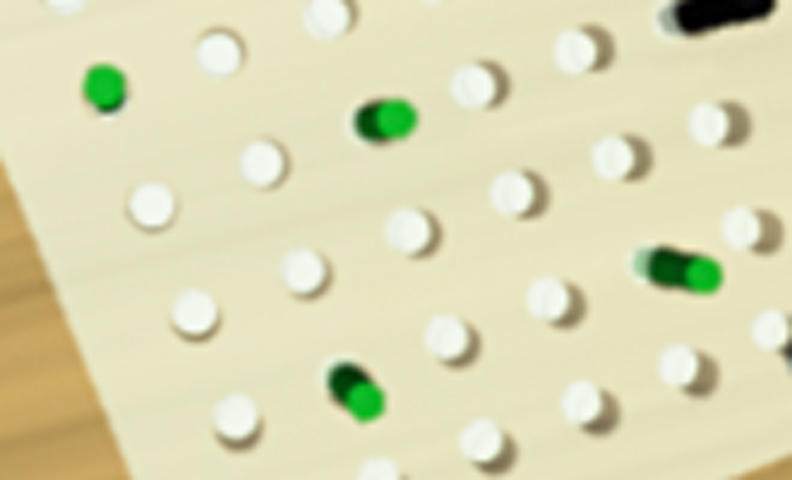

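Pin A, wrist (246,88) px, has its top 14 mm above the other three green pins, so it is the proud one. I'm going above it now.

```bash
python3 -m pendant '[[[49,-2,0],[0,0,0]],[[97,-5,0],[0,0,0]],[[97,-5,45],[0,0,0]],[[97,-5,90],[0,0,0]],[[97,-5,130],[0,0,0]],[[97,-5,130],[0,0,0]],[[97,-5,130],[0,0,0]],[[97,-5,130],[0,0,0]]]' 0
python3 - <<'E'
from h import *
s=r.sense(); print(s["tcp_pos"],s["ee_rot"].round(4),s["wrist_force"],s["gripper_width"])
d=np.array([.5293,.2762,0])-s["tcp_pos"]; print((s["ee_rot"].T@d*1000).round(1))
c=cap("wrist"); save(c,"pics/w3.png",k=1.5)
for p,q in blobs(c,(40,90,30),(90,255,255),20): print(p,q,onz(c,*p,.069).round(4))
E
```

```text
time_s: 2.0
tcp_pos: [0.5298, 0.2768, 0.165]
ee_rot: [[0.968, -0.251, 0.004], [-0.251, -0.968, 0.003], [0.003, -0.004, -1.0]]
wrist_force: [-0.1, 0.0, 0.3]
gripper_width: 0.008
gripper_force: 0.0
[0.52975331 0.27680239 0.16498331] [[ 0.968  -0.2511  0.0042]
 [-0.2511 -0.968   0.0028]
 [ 0.0034 -0.0037 -1.    ]] [-0.12202957  0.01154636  0.32726051] 0.007760713413985998
[ -0.8   1.3 165. ]
[253.8 211.4] [247, 198, 15, 29, 312] [0.5356 0.2745 0.069 ]
[338.  214.3] [328, 203, 21, 24, 285] [0.5184 0.2181 0.069 ]
[409.6 242.4] [403, 236, 17, 12, 125] [0.4783 0.1633 0.069 ]
[125.7 285.1] [109, 272, 35, 27, 743] [0.4979 0.3925 0.069 ]
```

View pics/w3.png

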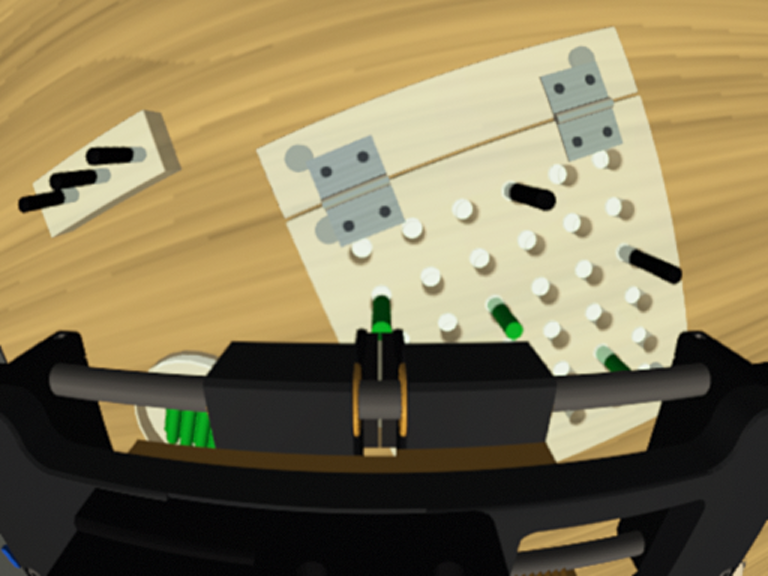

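The fingertips are centred on the pin, at (254,219) px with the finger seam in the same column. I'm pushing down in slow steps.

```bash
python3 -m pendant '[[[0,1,10],[0,0,0]],[[0,1,18],[0,0,0]],[[0,1,22],[0,0,0]],[[0,1,24],[0,0,0]],[[0,1,26],[0,0,0]],[[0,1,28],[0,0,0]],[[0,1,30],[0,0,0]],[[0,1,32],[0,0,0]],[[0,1,34],[0,0,0]],[[0,1,34],[0,0,0]]]' 0
```

```text
time_s: 3.05
tcp_pos: [0.5284, 0.2747, 0.1279]
ee_rot: [[0.968, -0.252, 0.0], [-0.252, -0.968, 0.0], [0.0, -0.0, -1.0]]
wrist_force: [-0.0, 0.0, 0.0]
gripper_width: 0.002
gripper_force: 0.0
```

```bash
python3 -m pendant '[[[0,0,1],[0,0,0]],[[0,0,2],[0,0,0]],[[0,0,2],[0,0,0]]]' 0;  python3 -m pendant '[[[0,0,0.5],[0,0,0]],[[0,0,1],[0,0,0]],[[0,0,1],[0,0,0]]]' 0
```

```text
time_s: 3.35
tcp_pos: [0.5286, 0.275, 0.1264]
ee_rot: [[0.968, -0.252, 0.001], [-0.252, -0.968, 0.001], [0.001, -0.001, -1.0]]
wrist_force: [0.1, 1.2, 1.8]
gripper_width: 0.004
gripper_force: 0.6
time_s: 3.65
tcp_pos: [0.5286, 0.275, 0.1261]
ee_rot: [[0.968, -0.252, 0.001], [-0.252, -0.968, 0.001], [0.001, -0.001, -1.0]]
wrist_force: [-1.5, -0.7, 5.3]
gripper_width: 0.007
gripper_force: 2.6
```

```bash
python3 -m pendant '[[[0,0,0.5],[0,0,0]],[[0,0,1.5],[0,0,0]],[[0,0,1.5],[0,0,0]],[[0,0,1.5],[0,0,0]]]' 0
```

```text
time_s: 4.05
tcp_pos: [0.5286, 0.275, 0.1258]
ee_rot: [[0.968, -0.251, 0.002], [-0.251, -0.968, 0.001], [0.001, -0.001, -1.0]]
wrist_force: [-3.4, -1.4, 11.0]
gripper_width: 0.001
gripper_force: 5.6
```

The pin is home: a hard stop with the tips at 56 mm, and 11 N without further travel. I'm withdrawing and moving to the timer.

```bash
python3 -m pendant '[[[0,0,-30],[0,0,0]],[[0,0,-75],[0,0,0]],[[0,20,-110],[0,0,0]],[[4,68,-110],[0,0,0]],[[8,116,-110],[0,0,0]],[[12,164,-110],[0,0,0]],[[16,212,-110],[0,0,0]],[[20,260,-110],[0,0,0]],[[24,308,-110],[0,0,0]],[[26,356,-110],[0,0,0]]]' 0
python3 -m pendant '[[[2,40,0],[0,0,0]],[[4,75,0],[0,0,0]],[[4,75,0],[0,0,0]],[[4,75,0],[0,0,0]]]' 0
python3 - <<'E'
from h import *
c=cap("wrist"); save(c,"pics/w4.png",k=1.5); s=r.sense(); print(s["tcp_pos"])
for lo,hi,z in(((0,150,60),(8,255,255),.042),((45,80,30),(85,255,255),.042),((20,150,80),(33,255,255),.042)):
    for p,q in blobs(c,lo,hi,60): 
        P=onz(c,*p,z); print(lo,p,q,P.round(4),(s["ee_rot"].T@(P-s["tcp_pos"])*1000).round(1))
S=cap("scene"); print([(p.tolist(),q) for p,q in blobs(S,(40,70,20),(90,255,255),4) if 260<p[0]<350 and 150<p[1]<225])
E
```

```text
time_s: 5.05
tcp_pos: [0.4631, -0.078, 0.2337]
ee_rot: [[0.968, -0.252, 0.001], [-0.252, -0.968, 0.0], [0.001, -0.0, -1.0]]
wrist_force: [0.3, -0.2, 0.6]
gripper_width: 0.005
gripper_force: 0.0
time_s: 5.45
tcp_pos: [0.4484, -0.1506, 0.2335]
ee_rot: [[0.967, -0.254, -0.0], [-0.254, -0.967, 0.0], [-0.0, -0.0, -1.0]]
wrist_force: [-0.3, 0.7, 0.1]
gripper_width: 0.006
gripper_force: 0.0
[ 0.44865526 -0.14989386  0.23354584]
(0, 150, 60) [256.4 122. ] [244, 110, 26, 25, 513] [ 0.5059 -0.1696  0.042 ] [ 60.4   4.6 191.5]
(45, 80, 30) [197.8 132.4] [185, 120, 26, 26, 514] [ 0.5112 -0.1125  0.042 ] [ 51.1 -51.9 191.6]
(20, 150, 80) [315.2 113.3] [303, 101, 26, 26, 515] [ 0.5006 -0.2266  0.042 ] [ 69.7  61.2 191.5]
[([308.0, 164.0], [308, 162, 1, 5, 5]), ([284.3, 171.6], [284, 170, 2, 5, 7]), ([309.0, 178.5], [309, 176, 1, 6, 6]), ([329.5, 179.5], [329, 177, 2, 6, 8])]
```

View pics/w4.png

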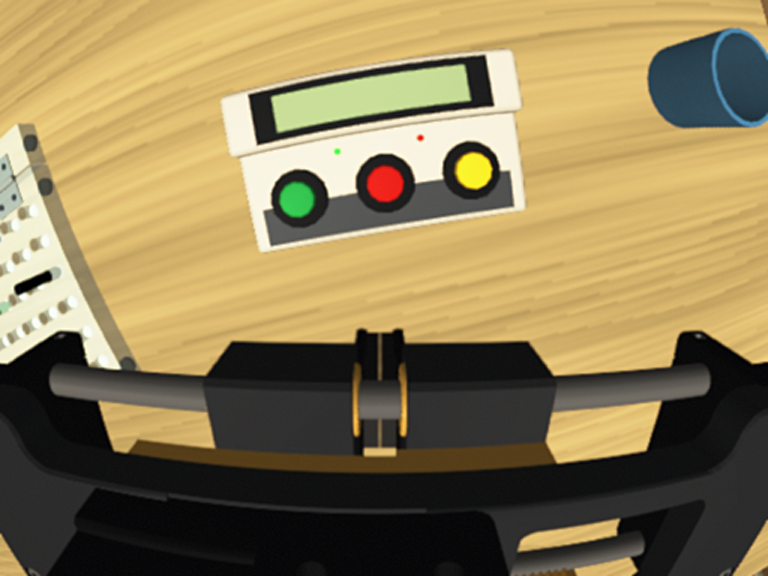

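The red button is at (256,122) px, (0.506,-0.170); the button spacing measures 57 mm against the stated 58. In the scene view the pin now matches its neighbours in height. I'm descending to just above the button.

```bash
python3 -m pendant '[[[30,3,0],[0,0,0]],[[60,5,10],[0,0,0]],[[60,5,50],[0,0,0]],[[60,5,90],[0,0,0]],[[60,5,112],[0,0,0]],[[60,5,112],[0,0,0]],[[60,5,112],[0,0,0]]]' 0
```

```text
time_s: 6.25
tcp_pos: [0.5063, -0.1691, 0.1221]
ee_rot: [[0.968, -0.25, 0.0], [-0.25, -0.968, -0.0], [0.0, 0.0, -1.0]]
wrist_force: [0.7, 0.3, 0.9]
gripper_width: 0.005
gripper_force: 0.0
```

```bash
python3 -m pendant '[[[0,0,5],[0,0,0]],[[0,0,8],[0,0,0]],[[0,0,10],[0,0,0]],[[0,0,12],[0,0,0]],[[0,0,14],[0,0,0]],[[0,0,14],[0,0,0]],[[0,0,14],[0,0,0]]]' 0; python3 -m pendant '[[[0,0,0.7],[0,0,0]],[[0,0,1.5],[0,0,0]],[[0,0,1.5],[0,0,0]]]' 0
```

```text
time_s: 6.95
tcp_pos: [0.5058, -0.1699, 0.1082]
ee_rot: [[0.968, -0.252, 0.001], [-0.252, -0.968, -0.0], [0.001, -0.0, -1.0]]
wrist_force: [-0.6, 1.8, 4.0]
gripper_width: 0.003
gripper_force: 1.9
time_s: 7.25
tcp_pos: [0.5059, -0.1699, 0.108]
ee_rot: [[0.968, -0.251, 0.001], [-0.251, -0.968, -0.0], [0.001, 0.0, -1.0]]
wrist_force: [-3.2, 2.5, 13.2]
gripper_width: 0.007
gripper_force: 6.5
```

The button hit its hard stop at 38 mm (13 N), so it is fully down. I'm withdrawing.

```bash
python3 -m pendant '[[[0,0,-20],[0,0,0]],[[0,0,-65],[0,0,0]],[[0,0,-110],[0,0,0]],[[0,0,-120],[0,0,0]],[[0,0,-120],[0,0,0]],[[0,0,-120],[0,0,0]]]' 0
python3 - <<'E'
from h import *
import pickle
S=cap("scene");a=pickle.load(open("scene.pkl","rb"))["frame"]
print([(p.tolist(),q) for p,q in blobs(S,(40,70,20),(90,255,255),4) if 260<p[0]<350 and 150<p[1]<225])
s=r.sense();print(s["wrist_force"],s["tcp_pos"]);print(r.finish_job())
E
```

```text
time_s: 7.85
tcp_pos: [0.5045, -0.1698, 0.2248]
ee_rot: [[0.968, -0.253, -0.003], [-0.253, -0.968, 0.001], [-0.003, -0.0, -1.0]]
wrist_force: [-0.5, 0.3, -0.1]
gripper_width: 0.001
gripper_force: 0.0
[([308.0, 164.0], [308, 162, 1, 5, 5]), ([284.3, 171.6], [284, 170, 2, 5, 7]), ([309.0, 178.5], [309, 176, 1, 6, 6]), ([329.5, 179.5], [329, 177, 2, 6, 8])]
[-0.25131293  0.24508843 -0.60526304] [ 0.50432966 -0.1698234   0.22427178]
the job is handed in; nothing more can be done
None
```

I pushed the proud pin home (fingertips stopped hard at 56 mm), then pressed the red stop button to its hard stop, withdrew clear and handed the job in at about 8 s; the hand-in returned no verdict.

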